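# Clear the dispensing plate and restart the cell

### The job

Press the square key fully to hold the dispensing cell, then take the scraper block and wipe all the loose caps off the glass plate over its open edge into the catch tray; their filling is still wet, so touch them only with the scraper, never with the fingers. Stand the scraper upright in the middle of its rest again and let go, and only then press the round key (reset), the long bar key (home) and last the square key once more (release), in that order, each fully down, one key at a time; never press the round or the long key while a cap is still on the glass. Leave the other things on the bench alone.

Things in the scene. Friction and masses are not known exactly. Their poses are not given: they have to be found in the camera images.
- plate_top (a point): Centre of the top face of the fixed work station's frosted glass plate, 60 mm above the table. In the station's axes from here the glass spans x -0.120 to 0.120 between aluminium side rails, and y from -0.151 (end rail) to 0.155 (open edge, over which things fall into the steel catch tray joined there); the three rails stand 18 mm above the glass.
- tray_floor (a point): Centre of the catch tray's inner floor, axes as the station's. Inside, the tray is 280 mm (x) by 145 mm (y); floor 6 mm above the table, walls up to 56 mm above the table; the glass edge is its near wall.
- scraper: Scraper block, 0.2 kg: black rubber base 40 (x) by 80 (y) by 28 mm high, with an aluminium grip rib on top, 20 (x) by 64 (y) mm, from 28 to 80 mm above the underside. Origin at the underside's centre, z up. It stands in its rest at first. Take the rib from above across its 20 mm, fingertips over 30 mm above the underside; the long faces of the base wipe.
- rest: The scraper's rest: fixed shallow grey open tray, 80 (x) by 120 (y) mm outside, 5 mm walls up to 18 mm above the table, inner floor 5 mm above the table, inside 70 by 110 mm. Origin on the table under its centre. It and the key panel may trade places.
- panel: Fixed grey key panel, 90 (x) by 225 (y) by 20 mm, carrying a row of three black key housings 72 mm apart along its y, each with one spring key; which key is in which place varies. Origin on the table under its centre.
- key_square (a joint): Travel of the square key, 30 by 30 mm, white like the others: 0 up, 0.006 m fully down; it springs back. It starts to move at about 1.5 N and is down at 5 N; it counts as pressed beyond 0.0045.
- key_square_top (a point): Centre of the top face of the square key, 30 by 30 mm: about 46 mm above the table when up, 10 mm above the black housing round it, axes as the panel's.
- key_round (a joint): Travel of the round key, 34 mm across, white like the others: 0 up, 0.006 m fully down; it springs back. It starts to move at about 1.5 N and is down at 5 N; it counts as pressed beyond 0.0045.
- key_round_top (a point): Centre of the top face of the round key, 34 mm across: about 46 mm above the table when up, 10 mm above the black housing round it, axes as the panel's.
- key_long (a joint): Travel of the long bar key, 62 (panel x) by 22 mm (panel y), white like the others: 0 up, 0.006 m fully down; it springs back. It starts to move at about 1.5 N and is down at 5 N; it counts as pressed beyond 0.0045.
- key_long_top (a point): Centre of the top face of the long bar key, 62 (panel x) by 22 mm (panel y): about 46 mm above the table when up, 10 mm above the black housing round it, axes as the panel's.
- cap1: White round cap with a dark filling, lying flat: 54 mm across, 16 mm high, 30 g; origin at the centre of its underside. All caps are alike; from four to six are present, lying on the glass at first. Do not touch it with the fingers.
- cap2: White round cap with a dark filling, lying flat: 54 mm across, 16 mm high, 30 g; origin at the centre of its underside. All caps are alike; from four to six are present, lying on the glass at first. Do not touch it with the fingers.
- cap3: White round cap with a dark filling, lying flat: 54 mm across, 16 mm high, 30 g; origin at the centre of its underside. All caps are alike; from four to six are present, lying on the glass at first. Do not touch it with the fingers.
- cap4: White round cap with a dark filling, lying flat: 54 mm across, 16 mm high, 30 g; origin at the centre of its underside. All caps are alike; from four to six are present, lying on the glass at first. Do not touch it with the fingers.
- cap5: White round cap with a dark filling, lying flat: 54 mm across, 16 mm high, 30 g; origin at the centre of its underside. All caps are alike; from four to six are present, lying on the glass at first. Do not touch it with the fingers.
- cap6: White round cap with a dark filling, lying flat: 54 mm across, 16 mm high, 30 g; origin at the centre of its underside. All caps are alike; from four to six are present, lying on the glass at first. Do not touch it with the fingers.
- cartridge: Bystander: white bottle-shaped cartridge, 52 mm across, 150 mm tall; origin at the underside's centre. Leave it alone.
- tape: Bystander: yellow tape roll lying flat, 90 mm across, 24 mm high; origin at the underside's centre. Leave it alone.
- pot: Bystander: black open cup, 90 mm across, 85 mm tall; origin at the underside's centre. Leave it alone.
- wrench: Bystander: steel wrench, 160 mm long, lying flat along its x; origin under its middle. Leave it alone.
- jar: Bystander: amber jar, 70 mm across, 80 mm tall; origin at the underside's centre. Leave it alone.
- can: Bystander: aluminium can, 66 mm across, 110 mm tall; origin at the underside's centre. Leave it alone.
- weight: Bystander: steel cylinder weight, 60 mm across, 35 mm high; origin at the underside's centre. Leave it alone.
Not all that is in view belongs to the job. Leave any brown or yellow look-alike of the cap2 alone. What is shaped like the scraper but brown is not meant.

How it is judged:
By the outcome, as a careful person would: the job done as asked, in the order asked, and still so for the second after the job is handed in, with the robot touching nothing.
Of cap1, cap2, cap3, cap4, cap5, cap6 only 4 to 6 are there at a start; the rules pass over those that are not, and their reading is None.
At some moment in a run one of cap1, cap2, cap3, cap4, cap5, cap6, scraper may be knocked a few centimetres aside while the robot is not near it.
Once in a run the grip may slacken for a moment while it holds something.
It also fails if it takes over 208 s, if anything falls off the work surface, if the arm or the gripper's body presses on something with over 40 N, if the wrist force passes 120 N, or if a joint passes its speed limit or range.

### The arm

A 6-joint arm with a two-finger parallel gripper is mounted at the origin on the work surface. World frame = base frame: x ahead of the robot, y to its left, z up, the work surface at z = 0. Lengths are in m, angles in rad, forces in N, time in s.
With the tool pointing down it reaches from about 0.4 to 0.925 m from the base axis. Payload 3.4 kg.
Tool frame: the origin (TCP) lies at the very end of the fingers, on their centre line; the grasp point (between the pads) lies 19 mm behind it; z points along the fingers, y is the line along which they close (so a half turn about z gives the same grasp; the last joint's range is limited). The gripper opens to 85 mm and grips with 20 to 120 N. Pads are 22 mm wide; open, the fingers measure 114 mm over their backs; the gripper's body (76 mm by 85 mm) begins 54 mm behind the grasp point. The pads swing forward as they close: fully open they stand 13 mm farther back than shut.
Start: joints at [-1.415, 0.307, 1.506, -0, 1.328, -0.073], TCP at [0.13, -0.56, 0.193] pointing down, gripper open.
Joint ranges: [-3.12, 3.12], [-1.05, 2.28], [0.14, 2.33], [-1.42, 4.57], [0.1, 2.73], [-2.68, 2.68]. Speed limits (rad/s): [2.57, 2.57, 3.14, 3.14, 3.14, 3.14].

### API

Orientations are given as a 3x3 rotation matrix whose columns are the frame's x, y, z axes.
In Python, from cell import bot gives the robot as it stands. The module is installed in compiled form; this text tells all that it offers.
- The arm moves only by the shell command python3 -m handwheel 'ROWS' [FORCE]. ROWS is JSON, one flat list of numbers, 7 for each row, row after row: the shift along the tool's x, y, z in m, then the turn, a rotation vector about the tool's x, y, z in degrees, then the opening, from 0 (shut) to 1 (fully open). In form: [dx, dy, dz, wx, wy, wz, jaw, dx, dy, dz, wx, wy, wz, jaw, ...]. A call has 1 to 10 rows; each row shifts and turns the commanded pose from where the row before left it, along the tool's axes as they then stand; what a row does not reach is not made up. A row lasts 1/10 s, in which the tool goes at most 50 mm and 8.59 degrees, less where a joint would pass 70% of its speed; a pose out of reach is approached as far as the arm can. A call is refused whole if a number of a shift passes 0.05 or a number of a turn 8.59, either way. A call with a gripper value outside its range is refused whole. The fingers move at their own pace and stop on an object; FORCE is the grip in N (left out, the last holds). Time passes only in rows, so rows that do not move let the fingers close. It gives the time, the measured TCP pose, the force, the opening and the grip force at its end, in the units of the state.
- bot.read_state(): the state, without advancing time (a new reading comes with each control period).
- bot.capture(name): name is "scene" or "top"; returns a dict with "img" (480x640x3 uint8, blue, green, red), "range_z" (480x640 float32, m along the optical axis (not along the pixel's ray), 0 where there is no reading), "fx", "fy", "cx", "cy" (pixels), "eye" and "orientation" of the camera in the world. Camera axes: x right, y down, z forward; pixel columns grow to the right and rows downward; lengths in m; the calibration is good to about 2 mm. A picture is of the moment at which its call begins.
- bot.hand_in(): hands the job in; it is judged then, once.
Trained networks look in the newest picture that a camera, given by its name, has taken for a name from the list of things; names that differ only in an ending like _2 or _b are one class to them, and where a whole thing is asked for, a point or a joint stands for the part that bears it (a point fixed in the world has none). Each returns a list of dicts, best first, with "confidence" (0 to 1); they miss things now and then, are a little off and sometimes report something else, mostly with a low value. They report only what shows in the picture. A call takes as long as a camera call. They do not tell look-alikes from the thing itself.
- bot.trace(camera, label): "region" (480x640 bool, what is visible of it) and "point" ([column, row] in pixels, amid what is visible of it).
- bot.tip_of(camera, label): "point" ([column, row] in pixels: a listed point, or the origin of a listed thing).
The state is a dict: "time_s": time; "joint_positions": joint angles; "dq": joint speeds; "joint_efforts": joint torques, N m; "ee_pos": TCP position; "tool_rot": TCP orientation; "ft_force": force on the tool from outside, world axes, zero at the start; "wrist_torque": the same for the moment, N m; "gripper_width": finger opening in m; "finger_force": force on a finger pad.
Only numpy, scipy, OpenCV 4.12 (cv2) and the standard library are available. Lean on these libraries where they do the work, as an engineer would, in place of code of your own. Each camera call takes 0.05 s, during which the arm holds its last target. There are 200 camera calls.

## Working session

There is one attempt and no reset: what is moved stays moved. The work goes in short steps, Python scripts to look and compute and a shell command to move; the robot and the scene stay as the last step left them, time stands still between calls to the robot, and variables do not carry over. Pictures are saved under pics/ and viewed, at most 14 in all, crops included, and the job is handed in when it is done.

```bash
mkdir -p pics; ls; python3 - <<'E'
from cell import bot
import cv2,numpy as np
s=bot.read_state();print({k:np.round(v,3).tolist() for k,v in s.items()})
for n in("scene","top"):
    c=bot.capture(n);cv2.imwrite(f"pics/{n}0.png",c["img"]);print(n,c["eye"],np.round(c["orientation"],3).tolist(),c["fx"],c["cx"],c["cy"])
E
```

```text
pics
{'time_s': 0.0, 'joint_positions': [-1.416, 0.308, 1.508, 0.0, 1.328, -0.073], 'dq': [0.001, 0.0, 0.0, 0.001, -0.001, 0.001], 'joint_efforts': [-0.001, -45.756, -25.191, -0.0, 0.013, 0.0], 'ee_pos': [0.13, -0.559, 0.192], 'tool_rot': [[0.974, 0.227, -0.0], [0.227, -0.974, 0.002], [0.0, -0.002, -1.0]], 'ft_force': [-0.473, 0.319, -0.34], 'wrist_torque': [-0.009, 0.027, 0.038], 'finger_force': 0.0, 'gripper_width': 0.085}
scene [ 1.69626717 -0.55146333  1.12805632] [[0.409, 0.588, -0.698], [0.912, -0.248, 0.326], [0.018, -0.77, -0.638]] 618.3781111394283 314.14190752408274 242.418518566528
top [0.30223376 0.00635841 1.37458097] [[-0.004, -0.985, 0.175], [-1.0, -0.0, -0.023], [0.022, -0.175, -0.984]] 520.5956553018412 318.3655871917949 239.46454302661303
```

View pics/top0.png

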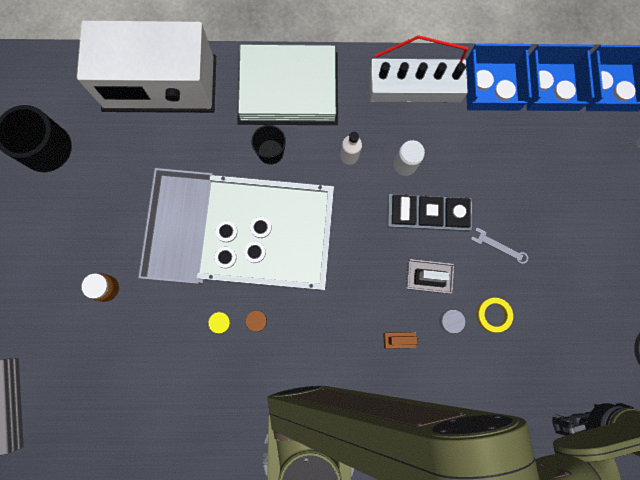

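View pics/scene0.png

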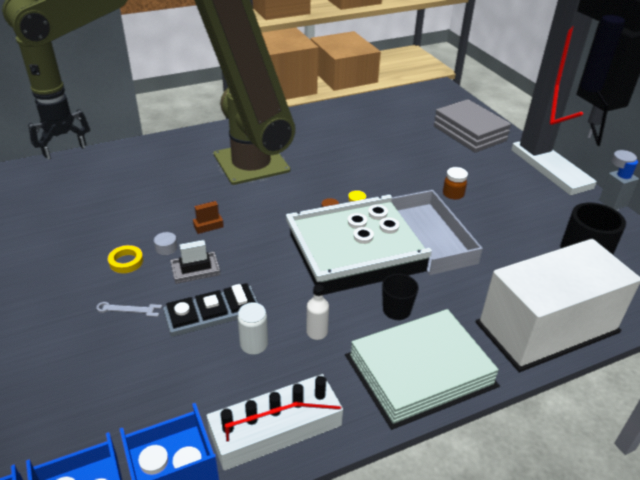

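The top view shows world +x up and +y to the left. There are four caps, at (227,232), (260,227), (225,257) and (255,252). The keys are long (404,208), square (432,210) and round (459,211). The scraper is in its rest at (430,277), and the open edge with the tray is on the left.

```bash
cat > h.py <<'E'
from cell import bot
import cv2,numpy as np
def world(c,uv,z=None):
    """pixels Nx2 -> world, on plane z if given, else by depth"""
    uv=np.atleast_2d(np.asarray(uv,float))
    d=np.c_[(uv[:,0]-c["cx"])/c["fx"],(uv[:,1]-c["cy"])/c["fy"],np.ones(len(uv))]
    R=np.array(c["orientation"]);e=np.array(c["eye"]);w=d@R.T
    if z is None: k=c["range_z"][np.clip(uv[:,1].round().astype(int),0,479),np.clip(uv[:,0].round().astype(int),0,639)]
    else: k=(z-e[2])/w[:,2]
    return e+w*k[:,None]
def rect(c,m,z):
    """min-area rectangle of mask on plane z: centre, sizes, angle of long side (deg)"""
    v,u=np.nonzero(m);p=world(c,np.c_[u,v],z)[:,:2]
    (cx,cy),(a,b),t=cv2.minAreaRect((p*1000).astype(np.float32))
    if a<b:a,b,t=b,a,t+90
    return np.round([cx,cy,a,b,(t+90)%180-90],1)
Z=dict(plate_top=.06,tray_floor=.006,scraper=.005,rest=0,panel=0,key_square_top=.046,key_round_top=.046,key_long_top=.046,cap1=.06)
def caps(cam):
    c=bot.capture(cam)
    return c,[(np.round(world(c,t["point"],.06)[0,:2],3).tolist(),round(t["confidence"],2)) for t in bot.tip_of(cam,"cap1")]
E
python3 - <<'E'
from h import *
for cam in("top","scene"):
    c=bot.capture(cam)
    for n,z in Z.items():
        print(cam,n,[(np.round(world(c,t["point"],z)[0,:2],4).tolist(),round(t["confidence"],2)) for t in bot.tip_of(cam,n)[:8]])
    for n,z in(("panel",.02),("rest",.018),("scraper",.08),("key_long",.046),("key_square",.046),("key_round",.046)):
        for t in bot.trace(cam,n)[:2]: print(cam,n,"trace",rect(c,t["region"],z),t["confidence"])
c=bot.capture("top")
hgt=c["range_z"]; v,u=np.mgrid[0:480,0:640]
P=world(c,np.c_[u.ravel(),v.ravel()]).reshape(480,640,3)
def hm(a,b,x0,x1,y0,y1):
    m=(P[...,2]>a)&(P[...,2]<b)&(u>=x0)&(u<=x1)&(v>=y0)&(v<=y1)
    q=P[m];print((a,b),len(q),np.median(q[:,2]))
    (cx,cy),s,t=cv2.minAreaRect((q[:,:2]*1000).astype(np.float32));print(cx,cy,s,t)
hm(.07,.09,190,345,160,300)   # rails
hm(.055,.066,190,345,160,300)   # glass
hm(.07,.1,400,460,255,300)    # rib
hm(.015,.03,380,480,190,235)  # panel
hm(.04,.05,380,480,190,235)  # keys
E
```

```text
top plate_top [([0.5537, 0.1116], 0.67)]
top tray_floor [([0.5813, 0.3389], 0.8)]
top scraper [([0.2734, -0.2272], 0.82), ([0.4309, -0.3092], 0.72)]
top rest [([0.4476, -0.3247], 0.56)]
top panel [([0.6142, -0.3272], 0.86)]
top key_square_top [([0.6289, -0.3229], 0.62)]
top key_round_top [([0.6165, -0.3905], 0.59)]
top key_long_top [([0.6198, -0.2615], 0.71), ([0.3319, -0.3513], 0.52)]
top cap1 [([0.3207, 0.2179], 0.83), ([0.5091, 0.1382], 0.76), ([0.5655, 0.1238], 0.69), ([0.3299, 0.1326], 0.57), ([0.4898, 0.2068], 0.56), ([0.5597, 0.2043], 0.55), ([0.6116, -0.391], 0.22)]
top panel trace [ 616.7 -322.3  225.2   92.5   87.2] 0.59
top rest trace [ 445.6 -317.1  122.6   81.1   83.8] 0.67
top scraper trace [ 436.3 -305.1   86.6   42.7   83.6] 0.95
top scraper trace [ 280.7 -223.9   81.3   36.1   89.8] 0.87
top key_long trace [ 621.  -251.2   62.8   23.8   -2. ] 0.49
top key_square trace [ 619.7 -251.2   65.3   23.7   -2. ] 0.26
top key_round trace [ 438.9 -313.6   88.1   42.8   84.2] 0.3
scene plate_top [([0.5529, 0.114], 0.92)]
scene tray_floor [([0.5605, 0.3529], 0.68), ([0.5256, -0.
[... 937 characters left out ...]
ace [ 615.8 -396.8   38.6   31.   -15.2] 0.56
(0.07, 0.09) 3430 0.07831662734269085
554.0083618164062 108.3111572265625 (319.91961669921875, 269.2572021484375) 84.63113403320312
(0.055, 0.066) 9017 0.0613301475892678
583.5363159179688 137.66305541992188 (361.275634765625, 333.5985107421875) 86.87908935546875
(0.07, 0.1) 228 0.085825190051946
441.1102294921875 -316.1800231933594 (64.04379272460938, 20.67012596130371) 83.844482421875
(0.015, 0.03) 599 0.021143895548272118
618.2581176757812 -323.6906433105469 (225.13905334472656, 91.73045349121094) 87.18563842773438
(0.04, 0.05) 679 0.0439279387857896
617.3253784179688 -323.7231140136719 (205.16294860839844, 76.24287414550781) 87.16226959228516
```

```bash
cat >> h.py <<'E'
S0=np.array([.5545,.113]);SY=np.radians(-5.4)
def st(x,y):
    c,s=np.cos(SY),np.sin(SY);return S0+np.array([c*x-s*y,s*x+c*y])
def to_st(p):
    c,s=np.cos(SY),np.sin(SY);d=np.asarray(p)[:2]-S0;return np.round([c*d[0]+s*d[1],-s*d[0]+c*d[1]],4)
def go(p,yaw=None):
    """what is left to do: tool turn wz (deg), then shift in the tool axes after the turn (m)"""
    s=bot.read_state();R=np.array(s["tool_rot"]);y=R[:,1];cur=np.degrees(np.arctan2(y[1],y[0]))
    yaw=cur if yaw is None else yaw
    a=np.radians(yaw);ty=np.array([np.cos(a),np.sin(a),0]);tz=np.array([0,0,-1.]);tx=np.cross(ty,tz)
    d=np.array(p)-s["ee_pos"]
    print("tilt",np.round(R[:,2],4),"wz",round(-(((yaw-cur)+180)%360-180),2),"shift",np.round([d@tx,d@ty,d@tz],4),"pos",np.round(s["ee_pos"],4),"F",np.round(s["ft_force"],1),"t",s["time_s"],"w",round(s["gripper_width"],4),"ff",round(s["finger_force"],1))
E
python3 - <<'E'
from h import *
c=bot.capture("top")
for n in("cartridge","tape","pot","can","jar","weight","wrench"):
    print(n,[(np.round(world(c,t["point"],0)[0,:2],3).tolist(),round(t["confidence"],2)) for t in bot.tip_of("top",n)[:2]])
v,u=np.mgrid[0:480,0:640];P=world(c,np.c_[u.ravel(),v.ravel()]).reshape(480,640,3)
m=(P[...,2]>.012)&(P[...,2]<.024)&(u>400)&(u<460)&(v>255)&(v<300)
print("rest",cv2.minAreaRect((P[m][:,:2]*1000).astype(np.float32)))
cl=(P[...,2]>.068)&(P[...,2]<.082)
n,l,stt,ce=cv2.connectedComponentsWithStats(cl.astype(np.uint8))
for i in range(1,n):
    if stt[i,4]>100: print(stt[i],[to_st(world(c,ce[i],.076)[0]),world(c,ce[i],.076)[0]])
go([.618,-.3237,.12],-6.2)
E
```

```text
cartridge [([0.78, -0.11], 0.78)]
tape [([0.337, -0.48], 0.86), ([0.637, -0.338], 0.28)]
pot [([0.786, 0.115], 0.83), ([0.568, 0.124], 0.64)]
can [([0.758, -0.265], 0.97)]
jar [([0.406, 0.536], 0.84), ([0.578, 0.136], 0.5)]
weight [([0.329, -0.365], 0.93), ([0.512, 0.22], 0.55)]
wrench [([0.521, -0.511], 0.96)]
rest ((445.01251220703125, -328.5514221191406), (141.20782470703125, 81.36775970458984), 83.10848999023438)
[471  48  61  52 441] [array([ 0.5113, -0.5861]), array([ 1.00838863, -0.51865873,  0.076     ])]
[533  49  62  51 478] [array([ 0.5238, -0.7589]), array([ 1.00452234, -0.69185342,  0.076     ])]
[593  50  47  50 305] [array([ 0.5414, -0.8756]), array([ 1.01112337, -0.80962495,  0.076     ])]
[ 20 122  41  43 166] [array([0.1611, 0.5772]), array([0.76919956, 0.67249552, 0.076     ])]
[ 197  175  137  115 1763] [array([-0.0004, -0.0433]), array([0.55004004, 0.06996814, 0.076     ])]
[249 217  23  21 339] [array([0.0093, 0.0113]), array([0.56479844, 0.12335981, 0.076     ])]
[216 220  21  22 336] [array([-0.0091,  0.0966]), array([0.55449243, 0.21006774, 0.076     ])]
[244 242  22  21 353] [array([-0.0555,  0.019 ]), array([0.50103943, 0.13718242, 0.076     ])]
[215 247  21  21 353] [array([-0.0755,  0.091 ]), array([0.48788547, 0.21069804, 0.076     ])]
[ 82 274  27  25 342] [array([-0.1766,  0.4001]), array([0.41637173, 0.5279356 , 0.076     ])]
[397 336  21   9 114] [array([-0.2389, -0.3795]), array([ 0.28090684, -0.24228002,  0.076     ])]
[  0 359  10  96 664] [array([-0.4905,  0.5661]), array([0.11944388, 0.72275092, 0.076     ])]
tilt [-0. -0. -1.] wz -70.69 shift [0.2876 0.4592 0.0731] pos [ 0.1304 -0.56    0.1931] F [-0.8  0.2 -0.8] t 2.15 w 0.0853 ff 0.0
```

```bash
python3 -m handwheel '[0,0,0,0,0,-8,0, 0,0,0,0,0,-8,0, 0,0,0,0,0,-8,0, 0,0,0,0,0,-8,0, 0,0,0,0,0,-8,0, 0,0,0,0,0,-8,0, 0,0,0,0,0,-8,0, 0,0,0,0,0,-8,0, 0,0,0,0,0,-6.7,0, 0,0,0,0,0,0,0]'; python3 -c "
from h import *
go([.618,-.3237,.12],-6.2)"
```

```text
time_s: 3.15
ee_pos: [0.1304, -0.5601, 0.1931]
tool_rot: [[0.108, 0.994, -0.0], [0.994, -0.108, -0.0], [-0.0, -0.0, -1.0]]
ft_force: [-0.6, 0.4, 0.2]
gripper_width: 0.0001
finger_force: 0.0
tilt [-0. -0. -1.] wz 0.02 shift [0.2876 0.4593 0.0731] pos [ 0.1304 -0.5601  0.1931] F [-0.6  0.4  0.2] t 3.15 w 0.0001 ff 0.0
```

```bash
python3 -m handwheel '[0.0288,0.04,0,0,0,0,0, 0.0288,0.046,0,0,0,0,0, 0.0288,0.046,0,0,0,0,0, 0.0288,0.046,0,0,0,0,0, 0.0288,0.046,0,0,0,0,0, 0.0288,0.046,0,0,0,0,0, 0.0288,0.046,0,0,0,0,0, 0.0288,0.046,0,0,0,0,0, 0.0288,0.046,0,0,0,0,0, 0.0288,0.046,0,0,0,0,0]' 40; python3 -m handwheel '[0,0.005,0.03,0,0,0,0, 0,0,0.03,0,0,0,0, 0,0,0,0,0,0,0]'; python3 -c "
from h import *
go([.618,-.3237,.046])"
```

```text
time_s: 4.15
ee_pos: [0.58, -0.3383, 0.1932]
tool_rot: [[0.111, 0.994, 0.0], [0.994, -0.111, -0.0], [-0.0, 0.0, -1.0]]
ft_force: [-0.1, -0.3, 0.0]
gripper_width: -0.0005
finger_force: 0.0
time_s: 4.45
ee_pos: [0.5805, -0.3372, 0.1281]
tool_rot: [[0.109, 0.994, -0.008], [0.994, -0.109, 0.005], [0.005, -0.009, -1.0]]
ft_force: [-1.1, -0.0, 0.1]
gripper_width: -0.0004
finger_force: 0.0
tilt [-0.0083  0.0055 -1.    ] wz -0.0 shift [0.0175 0.0358 0.0821] pos [ 0.5805 -0.3372  0.1281] F [-1.1 -0.   0.1] t 4.45 w -0.0004 ff 0.0
```

```bash
python3 -m handwheel '[0.009,0.018,0,0,0,0,0, 0.0085,0.018,0,0,0,0,0, 0,0,0,0,0,0,0, 0,0,0,0,0,0,0]' ; python3 -c "
from h import *
go([.618,-.3237,.046])"
```

```text
time_s: 4.85
ee_pos: [0.6209, -0.327, 0.1343]
tool_rot: [[0.109, 0.994, 0.001], [0.994, -0.109, -0.001], [-0.001, 0.001, -1.0]]
ft_force: [-0.0, 0.3, 0.1]
gripper_width: -0.0
finger_force: 0.0
tilt [ 7.e-04 -9.e-04 -1.e+00] wz -0.0 shift [ 0.0029 -0.0033  0.0883] pos [ 0.6209 -0.327   0.1343] F [-0.   0.3  0.1] t 4.85 w -0.0 ff 0.0
```

```bash
python3 -m handwheel '[0.003,-0.0033,0.025,0,0,0,0, 0,0,0.025,0,0,0,0, 0,0,0.02,0,0,0,0, 0,0,0.01,0,0,0,0, 0,0,0,0,0,0,0, 0,0,0,0,0,0,0]' ; python3 -c "
from h import *
go([.618,-.3237,.046])"
```

```text
time_s: 5.45
ee_pos: [0.618, -0.3238, 0.0541]
tool_rot: [[0.109, 0.994, 0.001], [0.994, -0.109, -0.001], [-0.001, 0.001, -1.0]]
ft_force: [-0.3, 0.5, 0.7]
gripper_width: 0.0002
finger_force: 0.0
tilt [ 9.e-04 -7.e-04 -1.e+00] wz -0.0 shift [ 0.0001 -0.      0.0081] pos [ 0.618  -0.3238  0.0541] F [-0.3  0.5  0.7] t 5.45 w 0.0002 ff 0.0
```

```bash
python3 -m handwheel '[0,0,0.008,0,0,0,0, 0,0,0.003,0,0,0,0, 0,0,0,0,0,0,0]';python3 -m handwheel '[0,0,0.001,0,0,0,0,0,0,0.001,0,0,0,0, 0,0,0,0,0,0,0]'; python3 -m handwheel '[0,0,0.001,0,0,0,0, 0,0,0,0,0,0,0]'
```

```text
time_s: 5.75
ee_pos: [0.6176, -0.3229, 0.0419]
tool_rot: [[0.108, 0.994, -0.001], [0.994, -0.108, 0.0], [0.0, -0.001, -1.0]]
ft_force: [0.0, 0.0, 0.8]
gripper_width: 0.0003
finger_force: 0.0
time_s: 6.05
ee_pos: [0.6179, -0.3231, 0.0401]
tool_rot: [[0.108, 0.994, 0.0], [0.994, -0.108, 0.0], [0.0, 0.0, -1.0]]
ft_force: [-0.4, 0.7, -0.4]
gripper_width: 0.0
finger_force: 0.0
time_s: 6.25
ee_pos: [0.6178, -0.3231, 0.039]
tool_rot: [[0.108, 0.994, -0.0], [0.994, -0.108, 0.0], [0.0, -0.0, -1.0]]
ft_force: [-0.4, 0.9, 0.6]
gripper_width: 0.0001
finger_force: 0.0
```

```bash
python3 - <<'E'
from h import *
a=bot.capture("scene")["img"][230:380,90:290];b=bot.capture("top")["img"][150:270,350:510]
cv2.imwrite("pics/a1.png",np.hstack([cv2.resize(a,(400,300),interpolation=2),cv2.resize(b,(400,300),interpolation=2)]))
E
```

```text
(no output)
```

View pics/a1.png

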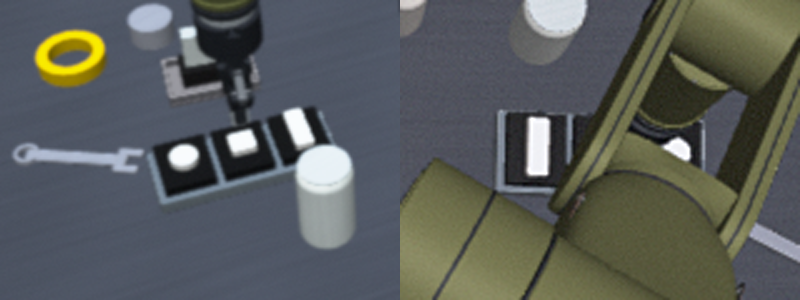

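```bash
python3 - <<'E'
from h import *
c=bot.capture("scene")
R=np.array(c["orientation"])
for p in([.6178,-.3231,.039],[.6178,-.3231,.046],[.6178,-.3231,.054]):
    q=R.T@(np.array(p)-c["eye"]);print(p,q[:2]/q[2]*c["fx"]+[c["cx"],c["cy"]])
g=c["img"].min(2);m=np.zeros_like(g);m[285:315,195:230]=g[285:315,195:230]>150
v,u=np.nonzero(m);print(u.min(),u.max(),v.min(),v.max(),u.mean(),v.mean(),world(c,[u.mean(),v.mean()]),rect(c,m,.046))
print(np.round(world(c,[[u0,v0] for v0 in range(280,312,3) for u0 in (208,212)]),3).tolist())
E
```

```text
[0.6178, -0.3231, 0.039] [211.47152665 302.57538566]
[0.6178, -0.3231, 0.046] [211.22213675 300.55541183]
[0.6178, -0.3231, 0.054] [210.93531671 298.23226654]
204 217 295 306 210.5820895522388 300.44776119402985 [[ 0.61777742 -0.32463035  0.04695097]] [ 616.8 -324.3   36.3   31.6   -3.1]
[[0.678, -0.337, 0.172], [0.681, -0.329, 0.172], [0.667, -0.336, 0.153], [0.66, -0.325, 0.143], [0.627, -0.328, 0.105], [0.63, -0.32, 0.105], [0.628, -0.33, 0.097], [0.63, -0.32, 0.095], [0.63, -0.331, 0.089], [0.584, -0.311, 0.041], [0.589, -0.323, 0.039], [0.591, -0.314, 0.038], [0.606, -0.328, 0.046], [0.612, -0.319, 0.048], [0.618, -0.331, 0.048], [0.622, -0.322, 0.048], [0.625, -0.334, 0.045], [0.629, -0.325, 0.045], [0.63, -0.335, 0.04], [0.631, -0.326, 0.037], [0.638, -0.338, 0.038], [0.643, -0.329, 0.039]]
```

```bash
python3 - <<'E'
from h import *
c=bot.capture("scene");a=c["img"][200:320,150:280]
cv2.imwrite("pics/a2.png",cv2.resize(a,(650,600),interpolation=cv2.INTER_CUBIC))
for v in range(262,296,3): print(v,np.round(world(c,[[u,v] for u in range(198,224,4)]),3)[:,[0,2]].tolist())
print(bot.read_state()["joint_positions"])
E
```

```text
262 [[0.457, 0.037], [0.633, 0.189], [0.65, 0.201], [0.653, 0.201], [0.638, 0.185], [0.438, 0.002], [0.449, 0.008]]
265 [[0.454, 0.025], [0.637, 0.184], [0.655, 0.196], [0.65, 0.19], [0.638, 0.175], [0.47, 0.02], [0.458, 0.005]]
268 [[0.46, 0.019], [0.634, 0.172], [0.657, 0.19], [0.654, 0.184], [0.638, 0.166], [0.484, 0.022], [0.468, 0.004]]
271 [[0.461, 0.01], [0.632, 0.161], [0.654, 0.178], [0.656, 0.177], [0.634, 0.154], [0.491, 0.018], [0.477, 0.002]]
274 [[0.483, 0.019], [0.634, 0.155], [0.635, 0.152], [0.668, 0.179], [0.632, 0.142], [0.493, 0.01], [0.488, 0.001]]
277 [[0.48, 0.006], [0.483, 0.005], [0.659, 0.165], [0.674, 0.175], [0.678, 0.176], [0.496, 0.002], [0.497, -0.001]]
280 [[0.49, 0.005], [0.488, -0.0], [0.677, 0.173], [0.679, 0.171], [0.681, 0.17], [0.512, 0.006], [0.512, 0.002]]
283 [[0.499, 0.003], [0.502, 0.003], [0.669, 0.156], [0.659, 0.143], [0.653, 0.134], [0.517, 0.001], [0.521, 0.0]]
286 [[0.504, -0.002], [0.514, 0.003], [0.622, 0.103], [0.631, 0.107], [0.622, 0.095], [0.529, 0.002], [0.531, -0.001]]
289 [[0.518, 0.001], [0.523, 0.001], [0.621, 0.092], [0.627, 0.094], [0.621, 0.084], [0.54, 0.002], [0.541, -0.001]]
292 [[0.529, 0.001], [0.536, 0.004], [0.621, 0.083], [0.623, 0.081], [0.584, 0.038], [0.591, 0.042], [0.574, 0.021]]
295 [[0.574, 0.034], [0.58, 0.036], [0.585, 0.037], [0.59, 0.038], [0.604, 0.048], [0.599, 0.039], [0.59, 0.026]]
[-5.42418812e-01  6.01694048e-01  1.41027501e+00  4.13849938e-06
  1.12953974e+00 -4.34335373e-01]
```

View pics/a2.png

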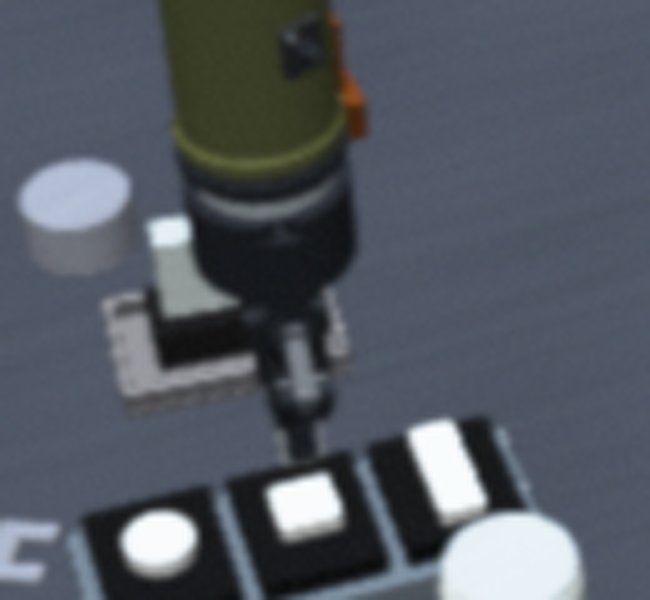

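```bash
python3 -m handwheel '[0,0,0.008,0,0,0,0, 0,0,0.008,0,0,0,0, 0,0,0.004,0,0,0,0, 0,0,0,0,0,0,0]'; python3 - <<'E'
from h import *
c=bot.capture("scene")
for v in range(283,306,2): print(v,np.round(world(c,[[u,v] for u in range(205,219,2)]),3)[:,[0,2]].tolist())
E
```

```text
time_s: 6.85
ee_pos: [0.6169, -0.3225, 0.0175]
tool_rot: [[0.108, 0.994, -0.002], [0.994, -0.108, 0.001], [0.001, -0.002, -1.0]]
ft_force: [0.3, 0.1, -0.4]
gripper_width: 0.0001
finger_force: 0.0
283 [[0.627, 0.117], [0.659, 0.146], [0.658, 0.144], [0.669, 0.152], [0.674, 0.155], [0.672, 0.152], [0.674, 0.151]]
285 [[0.632, 0.116], [0.668, 0.149], [0.674, 0.153], [0.671, 0.148], [0.677, 0.152], [0.679, 0.152], [0.677, 0.149]]
287 [[0.622, 0.1], [0.676, 0.15], [0.678, 0.15], [0.673, 0.144], [0.68, 0.149], [0.681, 0.148], [0.675, 0.14]]
289 [[0.526, 0.001], [0.667, 0.135], [0.67, 0.136], [0.658, 0.123], [0.668, 0.131], [0.66, 0.121], [0.535, -0.002]]
291 [[0.532, 0.0], [0.657, 0.12], [0.648, 0.109], [0.625, 0.085], [0.633, 0.09], [0.62, 0.076], [0.582, 0.037]]
293 [[0.576, 0.036], [0.62, 0.077], [0.632, 0.087], [0.628, 0.081], [0.623, 0.074], [0.625, 0.074], [0.591, 0.04]]
295 [[0.586, 0.039], [0.62, 0.07], [0.626, 0.075], [0.624, 0.071], [0.624, 0.069], [0.624, 0.067], [0.596, 0.037]]
297 [[0.598, 0.044], [0.622, 0.066], [0.629, 0.071], [0.627, 0.067], [0.629, 0.067], [0.62, 0.057], [0.603, 0.038]]
299 [[0.61, 0.05], [0.61, 0.047], [0.612, 0.047], [0.616, 0.05], [0.617, 0.048], [0.616, 0.045], [0.607, 0.035]]
301 [[0.615, 0.048], [0.616, 0.047], [0.621, 0.05], [0.617, 0.043], [0.624, 0.049], [0.624, 0.047], [0.625, 0.046]]
303 [[0.618, 0.044], [0.621, 0.045], [0.627, 0.049], [0.629, 0.049], [0.63, 0.048], [0.632, 0.049], [0.63, 0.045]]
305 [[0.613, 0.033], [0.628, 0.046], [0.631, 0.047], [0.629, 0.043], [0.637, 0.049], [0.63, 0.04], [0.629, 0.037]]
```

The camera shows the true fingertips about 40 mm above the reported TCP height, so I'm going by contact force.

```bash
for i in 1; do python3 -m handwheel '[0,0,0.004,0,0,0,0, 0,0,0.002,0,0,0,0, 0,0,0,0,0,0,0]'; python3 -m handwheel '[0,0,0.002,0,0,0,0, 0,0,0,0,0,0,0]';python3 -m handwheel '[0,0,0.002,0,0,0,0, 0,0,0,0,0,0,0]';python3 -m handwheel '[0,0,0.002,0,0,0,0, 0,0,0,0,0,0,0]'; done | grep -E "ee_pos|ft"
```

```text
ee_pos: [0.6177, -0.323, 0.0128]
ft_force: [1.3, 0.5, 0.9]
ee_pos: [0.6178, -0.3231, 0.011]
ft_force: [-0.2, 0.1, -0.0]
ee_pos: [0.6178, -0.323, 0.0089]
ft_force: [0.1, 0.3, 0.2]
ee_pos: [0.6181, -0.3232, 0.0072]
ft_force: [0.6, 0.7, 1.6]
```

```bash
for i in 1; do python3 -m handwheel '[0,0,0.002,0,0,0,0, 0,0,0,0,0,0,0]';python3 -m handwheel '[0,0,0.002,0,0,0,0, 0,0,0,0,0,0,0]';python3 -m handwheel '[0,0,0.001,0,0,0,0, 0,0,0,0,0,0,0]'; done | grep -E "ee_pos|ft"
```

```text
ee_pos: [0.6181, -0.3232, 0.0053]
ft_force: [0.4, 0.3, 2.6]
ee_pos: [0.6182, -0.3233, 0.0033]
ft_force: [-1.1, 0.6, 4.2]
ee_pos: [0.6181, -0.3233, 0.0023]
ft_force: [-0.2, -0.1, 4.0]
```

```bash
for i in 1; do python3 -m handwheel '[0,0,0.001,0,0,0,0, 0,0,0,0,0,0,0]';python3 -m handwheel '[0,0,0.001,0,0,0,0, 0,0,0,0,0,0,0]'; python3 -m handwheel '[0,0,0.001,0,0,0,0, 0,0,0,0,0,0,0]'; done | grep -E "ee_pos|ft"
```

```text
ee_pos: [0.6181, -0.3232, 0.0019]
ft_force: [-1.7, 1.0, 6.6]
ee_pos: [0.6182, -0.3233, 0.0018]
ft_force: [-2.8, 2.0, 12.8]
ee_pos: [0.6182, -0.3233, 0.0017]
ft_force: [-4.0, 1.6, 16.4]
```

```bash
python3 -m handwheel '[0,0,-0.02,0,0,0,0, 0,0,-0.04,0,0,0,0.5, 0,0,-0.04,0,0,0,1, 0,0,-0.02,0,0,0,1, 0,0,0,0,0,0,1, 0,0,0,0,0,0,1]'; python3 - <<'E'
from h import *
go([.4411,-.3162,.06],-6.2)
c=bot.capture("top")
for t in bot.trace("top","scraper")[:2]: print(rect(c,t["region"],.08),t["confidence"])
E
```

```text
time_s: 9.6
ee_pos: [0.6174, -0.3229, 0.1184]
tool_rot: [[0.108, 0.994, -0.001], [0.994, -0.108, 0.0], [0.0, -0.001, -1.0]]
ft_force: [0.1, -0.2, 0.0]
gripper_width: 0.0722
finger_force: 0.0
tilt [-7.e-04  4.e-04 -1.e+00] wz 0.01 shift [-0.0124 -0.176   0.0584] pos [ 0.6174 -0.3229  0.1184] F [ 0.1 -0.2  0. ] t 9.6 w 0.0722 ff 0.0
[552.3 180.1 465.4 291.1  84.1] 0.44
```

```bash
python3 -m handwheel '[-0.0024,-0.036,0,0,0,0,1, -0.0025,-0.035,0,0,0,0,1, -0.0025,-0.035,0,0,0,0,1, -0.0025,-0.035,0,0,0,0,1, -0.0025,-0.035,0,0,0,0,1, 0,0,0,0,0,0,1, 0,0,0,0,0,0,1]'; python3 - <<'E'
from h import *
go([.4411,-.3162,.05],-6.2)
c=bot.capture("scene");a=c["img"][180:330,110:280]
cv2.imwrite("pics/a3.png",cv2.resize(a,(680,600),interpolation=cv2.INTER_CUBIC))
v,u=np.mgrid[200:300,150:240];P=world(c,np.c_[u.ravel(),v.ravel()])
m=(P[:,2]>.081)&(P[:,2]<.09)&(P[:,0]>.4)&(P[:,0]<.48)&(P[:,1]>-.36)&(P[:,1]<-.27)
print(m.sum(),cv2.minAreaRect((P[m][:,:2]*1000).astype(np.float32)) if m.sum()>5 else 0)
E
```

```text
time_s: 10.4
ee_pos: [0.4402, -0.3158, 0.1178]
tool_rot: [[0.109, 0.994, -0.002], [0.994, -0.109, 0.002], [0.002, -0.002, -1.0]]
ft_force: [0.9, 0.1, -0.7]
gripper_width: 0.0853
finger_force: 0.0
tilt [-0.0019  0.0019 -1.    ] wz -0.07 shift [-0.0003  0.0009  0.0678] pos [ 0.4402 -0.3158  0.1178] F [ 0.9  0.1 -0.7] t 10.4 w 0.0853 ff 0.0
150 ((439.52227783203125, -316.3412780761719), (64.12811279296875, 32.87541198730469), 80.72822570800781)
```

View pics/a3.png

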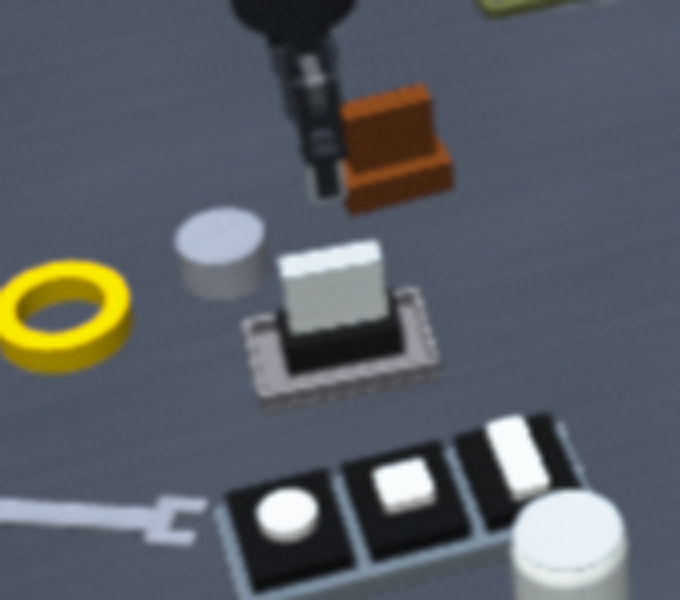

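The open fingers, tip at (325,190) in the crop, are centred above the rib at (330,255). I'm descending now.

```bash
python3 -m handwheel '[0,0.0008,0.03,0,0,0,1, 0,0,0.03,0,0,0,1, 0,0,0.025,0,0,0,1, 0,0,0.015,0,0,0,1, 0,0,0.01,0,0,0,1, 0,0,0.005,0,0,0,1, 0,0,0,0,0,0,1]' 60; python3 - <<'E'
from h import *
go([.4411,-.3162,.002],-6.2)
c=bot.capture("scene");a=c["img"][200:320,130:260]
cv2.imwrite("pics/a4.png",cv2.resize(a,(650,600),interpolation=cv2.INTER_CUBIC))
E
```

```text
time_s: 11.15
ee_pos: [0.4428, -0.3165, 0.0034]
tool_rot: [[0.107, 0.994, -0.001], [0.994, -0.107, 0.001], [0.0, -0.001, -1.0]]
ft_force: [-0.2, -0.1, 0.4]
gripper_width: 0.0853
finger_force: 0.0
tilt [-5.e-04  5.e-04 -1.e+00] wz 0.03 shift [ 0.0001 -0.0017  0.0014] pos [ 0.4428 -0.3165  0.0034] F [-0.2 -0.1  0.4] t 11.15 w 0.0853 ff 0.0
```

View pics/a4.png

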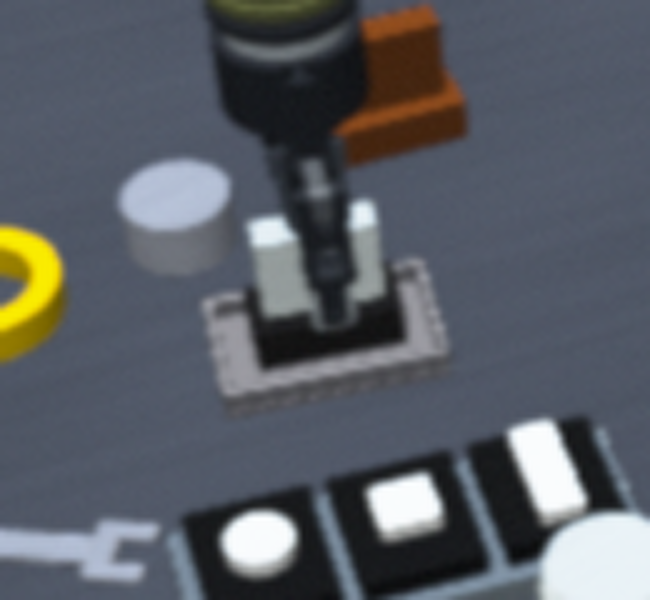

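```bash
python3 -m handwheel '[0,-0.0015,0,0,0,0,0.6, 0,0,0,0,0,0,0, 0,0,0,0,0,0,0, 0,0,0,0,0,0,0, 0,0,0,0,0,0,0, 0,0,0,0,0,0,0, 0,0,0,0,0,0,0, 0,0,0,0,0,0,0]' 80; python3 -c "
from h import *
go([.4411,-.3162,.002],-6.2)"
```

```text
time_s: 12.0
ee_pos: [0.4411, -0.3167, 0.0046]
tool_rot: [[0.108, 0.994, 0.001], [0.994, -0.108, -0.001], [-0.001, 0.001, -1.0]]
ft_force: [-0.8, -0.3, 4.7]
gripper_width: 0.0192
finger_force: 78.6
tilt [ 5.e-04 -6.e-04 -1.e+00] wz 0.01 shift [ 0.0005 -0.      0.0026] pos [ 0.4411 -0.3167  0.0046] F [-0.8 -0.3  4.7] t 12.0 w 0.0192 ff 78.6
```

```bash
python3 -m handwheel '[0,0,-0.01,0,0,0,0, 0,0,-0.03,0,0,0,0, 0,0,-0.04,0,0,0,0, 0,0,-0.04,0,0,0,0, 0,0,-0.02,0,0,0,0, 0,0,0,0,0,0,0]'; python3 -m handwheel '[0,0,0,0,0,-8.5,0, 0,0,0,0,0,-8.5,0, 0,0,0,0,0,-8.5,0, 0,0,0,0,0,-8.5,0, 0,0,0,0,0,-8.5,0, 0,0,0,0,0,-8.5,0, 0,0,0,0,0,-8.5,0, 0,0,0,0,0,-8.5,0, 0,0,0,0,0,-8.5,0, 0,0,0,0,0,-8.5,0]'; python3 -m handwheel '[0,0,0,0,0,-5.8,0, 0,0,0,0,0,0,0]'; python3 - <<'E'
from h import *
p=st(.025,-.09);print(p);go([*p,.14],84.6)
c=bot.capture("scene");cv2.imwrite("pics/a5.png",c["img"])
E
```

```text
time_s: 12.6
ee_pos: [0.443, -0.318, 0.1477]
tool_rot: [[0.108, 0.994, 0.006], [0.994, -0.108, -0.005], [-0.004, 0.006, -1.0]]
ft_force: [0.8, -0.5, -2.5]
gripper_width: 0.0195
finger_force: 78.4
time_s: 13.6
ee_pos: [0.4396, -0.3152, 0.1419]
tool_rot: [[-0.982, 0.188, -0.003], [0.188, 0.982, 0.003], [0.004, 0.002, -1.0]]
ft_force: [0.0, -0.3, -2.9]
gripper_width: 0.0188
finger_force: 78.3
time_s: 13.8
ee_pos: [0.4396, -0.3153, 0.1421]
tool_rot: [[-0.996, 0.094, -0.003], [0.094, 0.996, 0.003], [0.003, 0.002, -1.0]]
ft_force: [-0.2, 0.0, -1.9]
gripper_width: 0.0193
finger_force: 78.3
[0.5709193  0.02104672]
tilt [-0.003   0.0026 -1.    ] wz 0.02 shift [-0.099   0.3472  0.0021] pos [ 0.4396 -0.3153  0.1421] F [-0.2  0.  -1.9] t 13.8 w 0.0193 ff 78.3
```

View pics/a5.png

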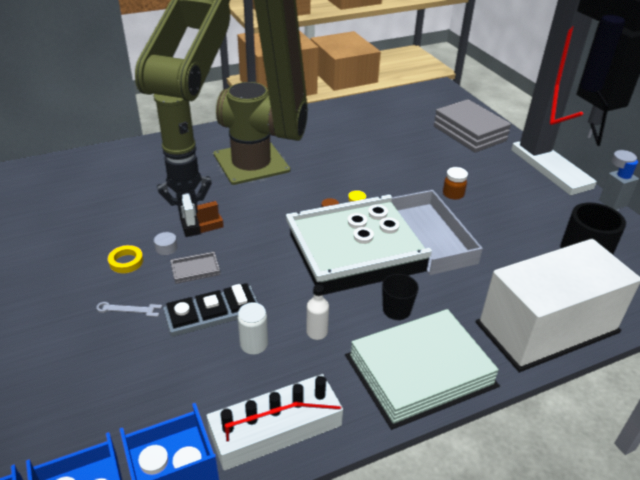

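The scraper is held and turned (188,212), and the rest is empty at (195,265). Moving over to the station.

```bash
python3 -m handwheel '[-0.012,0.03,0,0,0,0,0, -0.012,0.04,0,0,0,0,0, -0.012,0.04,0,0,0,0,0, -0.012,0.04,0,0,0,0,0, -0.012,0.04,0,0,0,0,0, -0.012,0.04,0,0,0,0,0, -0.012,0.04,0,0,0,0,0, -0.015,0.04,0,0,0,0,0, 0,0.037,0,0,0,0,0, 0,0,0,0,0,0,0]'; python3 -m handwheel '[0,0,0,0,0,0,0]' >/dev/null; python3 - <<'E'
from h import *
p=st(.025,-.09);go([*p,.10],84.6)
c,k=caps("scene");print([(to_st(p),f) for p,f in k])
c,k=caps("top");print([(to_st(p),f) for p,f in k])
v,u=np.mgrid[0:480,0:640];P=world(c,np.c_[u.ravel(),v.ravel()]).reshape(480,640,3)
m=((P[...,2]>.068)&(P[...,2]<.082)).astype(np.uint8)
n,l,s,ce=cv2.connectedComponentsWithStats(m)
for i in range(1,n):
    if s[i,4]>100 and 190<ce[i][0]<340 and 160<ce[i][1]<300: print(s[i],to_st(world(c,ce[i],.076)[0]))
m=((P[...,2]>.012)&(P[...,2]<.024)&(u>400)&(u<460)&(v>255)&(v<300)).astype(np.uint8)
print("rest",m.sum(),rect(c,m,.018))
for t in bot.trace("top","rest")[:1]: print(rect(c,t["region"],.018))
cv2.imwrite("pics/a6.png",c["img"])
E
```

```text
time_s: 14.85
ee_pos: [0.572, 0.0246, 0.143]
tool_rot: [[-0.996, 0.092, -0.001], [0.092, 0.996, 0.003], [0.002, 0.002, -1.0]]
ft_force: [-0.8, -0.9, -2.4]
gripper_width: 0.0193
finger_force: 78.8
tilt [-2.1e-03 -5.0e-04 -1.0e+00] wz 0.05 shift [0.0004 0.0004 0.0431] pos [0.5713 0.0206 0.1431] F [-0.4 -0.6 -2.9] t 14.95 w 0.0193 ff 78.8
[(array([-0.158 ,  0.0725]), 0.66), (array([-0.0144,  0.0941]), 0.65), (array([-0.0572,  0.0257]), 0.64), (array([ 0.1597, -0.4299]), 0.6), (array([-0.0937,  0.0936]), 0.56), (array([0.0026, 0.0093]), 0.49)]
[(array([-0.0009,  0.0893]), 0.89), (array([-0.0688,  0.0849]), 0.76), (array([-0.2419,  0.0886]), 0.58), (array([0.0179, 0.0178]), 0.43), (array([ 0.0459, -0.0871]), 0.21)]
[210 175  50  11 270] [0.1256 0.0897]
[216 221  22  21 342] [-0.0094  0.0964]
[244 242   9  20 122] [-0.0555  0.0348]
[215 247  21  21 345] [-0.0754  0.0915]
[197 273  54  11 265] [-0.1275  0.086 ]
rest 329 [ 446.1 -318.1  121.3   80.6   83.8]
[ 446.1 -317.3  122.4   81.9   83.8]
```

View pics/a6.png

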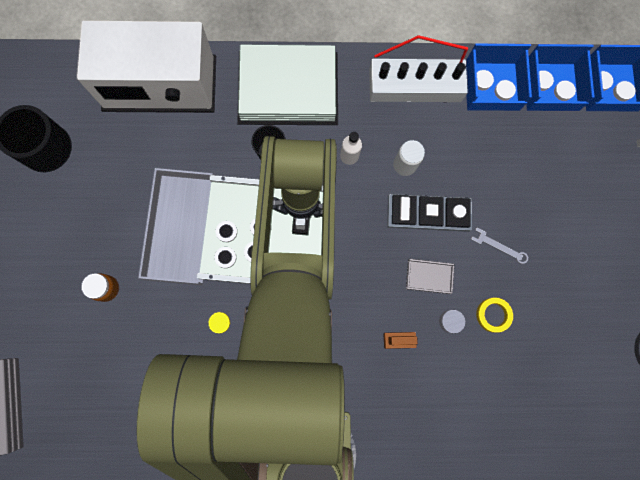

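```bash
python3 -m handwheel '[0.007,0,0.02,0,0,0,0, 0,0,0.03,0,0,0,0, 0,0,0.02,0,0,0,0, 0,0,0.006,0,0,0,0, 0,0,0,0,0,0,0, 0,0,0,0,0,0,0]';python3 -m handwheel '[0,0,0.002,0,0,0,0, 0,0,0,0,0,0,0]'; python3 -m handwheel '[0,0,0.002,0,0,0,0, 0,0,0,0,0,0,0]'; python3 -c "
from h import *
c=bot.capture('scene');cv2.imwrite('pics/a7.png',cv2.resize(c['img'][150:310,260:490],(800,556)))"
```

```text
time_s: 15.8
ee_pos: [0.5661, 0.0199, 0.069]
tool_rot: [[-0.995, 0.095, 0.002], [0.095, 0.995, -0.0], [-0.002, 0.0, -1.0]]
ft_force: [-0.2, -0.2, -1.2]
gripper_width: 0.0192
finger_force: 78.8
time_s: 16.0
ee_pos: [0.5658, 0.0203, 0.067]
tool_rot: [[-0.996, 0.094, 0.002], [0.094, 0.996, -0.0], [-0.002, 0.0, -1.0]]
ft_force: [0.4, 0.9, -1.9]
gripper_width: 0.0191
finger_force: 78.8
time_s: 16.2
ee_pos: [0.5651, 0.0205, 0.0643]
tool_rot: [[-0.996, 0.094, 0.0], [0.094, 0.996, -0.0], [-0.0, 0.0, -1.0]]
ft_force: [1.3, 0.1, -2.1]
gripper_width: 0.0191
finger_force: 78.8
```

View pics/a7.png

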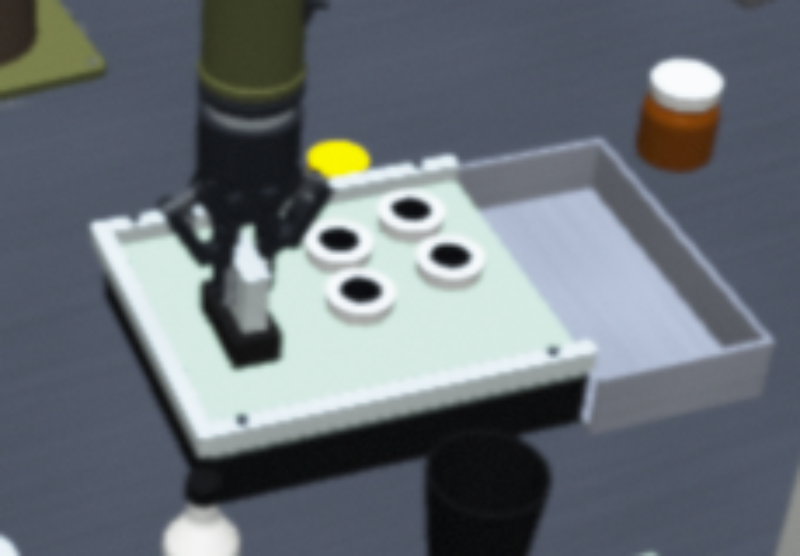

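```bash
python3 -m handwheel '[0,0.008,0.002,0,0,0,0, 0,0.01,0,0,0,0,0, 0,0.01,0,0,0,0,0, 0,0.01,0,0,0,0,0, 0,0.01,0,0,0,0,0, 0,0.01,0,0,0,0,0, 0,0.01,0,0,0,0,0, 0,0.01,0,0,0,0,0, 0,0.01,0,0,0,0,0, 0,0,0,0,0,0,0]'; python3 -c "
from h import *
go([*st(.018,.15),.063],84.6)
print(to_st(bot.read_state()['ee_pos']))
c=bot.capture('scene');cv2.imwrite('pics/a8.png',cv2.resize(c['img'][150:310,260:490],(800,556)))"
```

```text
time_s: 17.25
ee_pos: [0.5736, 0.1095, 0.0621]
tool_rot: [[-0.996, 0.093, 0.0], [0.093, 0.996, 0.001], [-0.0, 0.001, -1.0]]
ft_force: [-0.1, -1.1, -2.5]
gripper_width: 0.0192
finger_force: 78.9
tilt [ 4.e-04  6.e-04 -1.e+00] wz 0.08 shift [ 0.0014  0.1516 -0.0009] pos [0.5736 0.1095 0.0621] F [-0.1 -1.1 -2.5] t 17.25 w 0.0192 ff 78.9
[ 0.0194 -0.0016]
```

View pics/a8.png

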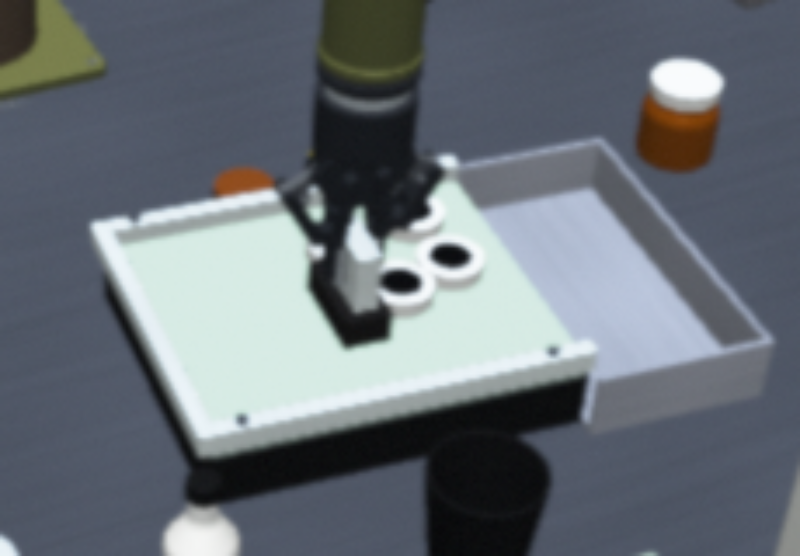

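```bash
python3 -m handwheel '[0.001,0.01,0,0,0,0,0, 0,0.01,0,0,0,0,0, 0,0.01,0,0,0,0,0, 0,0.01,0,0,0,0,0, 0,0.01,0,0,0,0,0, 0,0.01,0,0,0,0,0, 0,0.01,0,0,0,0,0, 0,0.01,0,0,0,0,0, 0,0.01,0,0,0,0,0, 0,0.01,0,0,0,0,0]';python3 -m handwheel '[0,0.01,0,0,0,0,0, 0,0.01,0,0,0,0,0, 0,0.01,0,0,0,0,0, 0,0.01,0,0,0,0,0, 0,0.01,0,0,0,0,0, 0,0,0,0,0,0,0, 0,0,0,0,0,0,0]'; python3 -c "
from h import *
go([*st(.018,.15),.063],84.6)
print(to_st(bot.read_state()['ee_pos']))
c=bot.capture('scene');cv2.imwrite('pics/a9.png',cv2.resize(c['img'][150:310,260:490],(800,556)))"
```

```text
time_s: 18.3
ee_pos: [0.5818, 0.2086, 0.0621]
tool_rot: [[-0.996, 0.094, -0.0], [0.094, 0.996, 0.0], [0.0, 0.0, -1.0]]
ft_force: [-0.1, 0.1, -2.7]
gripper_width: 0.0192
finger_force: 79.0
time_s: 19.0
ee_pos: [0.5863, 0.2576, 0.062]
tool_rot: [[-0.996, 0.093, -0.0], [0.093, 0.996, -0.0], [0.0, -0.0, -1.0]]
ft_force: [0.8, -0.5, -1.4]
gripper_width: 0.0191
finger_force: 79.0
tilt [-2.e-04 -4.e-04 -1.e+00] wz 0.05 shift [ 0.0001  0.003  -0.001 ] pos [0.5863 0.2576 0.062 ] F [ 0.8 -0.5 -1.4] t 19.0 w 0.0191 ff 79.0
[0.0181 0.147 ]
```

View pics/a9.png

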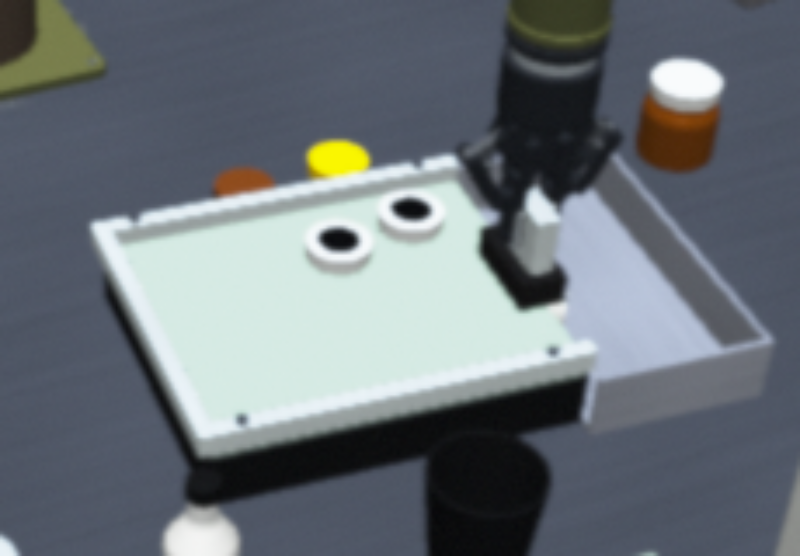

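```bash
python3 -m handwheel '[0,0.01,0,0,0,0,0, 0,0,-0.02,0,0,0,0, 0,0,-0.04,0,0,0,0, 0,-0.03,0,0,0,0,0, 0.01,-0.04,0,0,0,0,0, 0.02,-0.04,0,0,0,0,0, 0.02,-0.04,0,0,0,0,0, 0.02,-0.04,0,0,0,0,0, 0.013,-0.027,0,0,0,0,0, 0,0,0,0,0,0,0]'; python3 - <<'E'
from h import *
bot.read_state()
c,k=caps("scene");print([(to_st(p),f) for p,f in k])
go([*st(-.065,-.06),.064],84.6)
cv2.imwrite('pics/a10.png',cv2.resize(c['img'][150:310,260:490],(800,556)))
E
```

```text
time_s: 20.05
ee_pos: [0.481, 0.0565, 0.1221]
tool_rot: [[-0.995, 0.097, -0.003], [0.097, 0.995, -0.001], [0.003, -0.001, -1.0]]
ft_force: [0.6, 0.2, -2.1]
gripper_width: 0.0189
finger_force: 79.1
[(array([-0.0798,  0.0949]), 0.64), (array([-0.1577,  0.0695]), 0.62), (array([0.025, 0.155]), 0.61), (array([-0.0116,  0.1596]), 0.6), (array([-0.0592,  0.0155]), 0.58)]
tilt [ 1.5e-03  6.0e-04 -1.0e+00] wz -0.11 shift [0.0006 0.0004 0.0586] pos [0.4848 0.0589 0.1226] F [ 0.8  0.2 -0.8] t 20.15 w 0.0189 ff 79.1
```

View pics/a10.png

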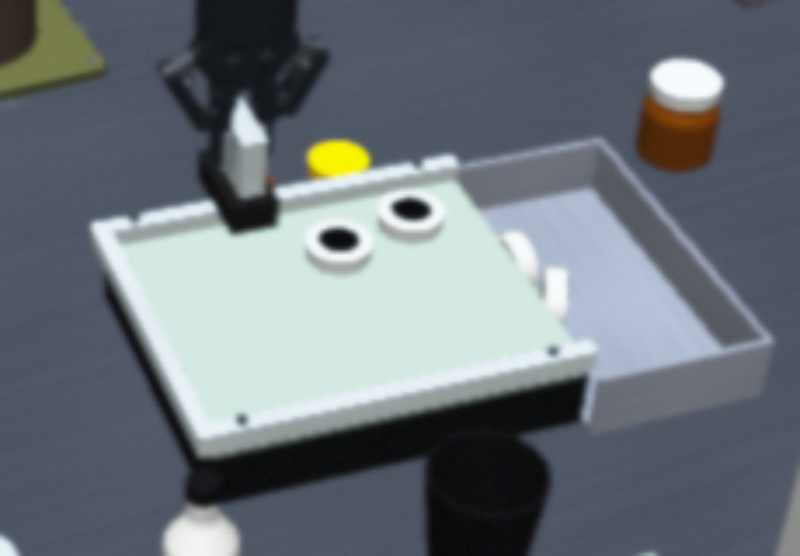

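```bash
python3 -m handwheel '[0,0,0.03,0,0,0,0, 0,0,0.02,0,0,0,0, 0,0,0.009,0,0,0,0, 0,0,0,0,0,0,0, 0,0.005,0,0,0,0,0, 0,0.01,0,0,0,0,0, 0,0.01,0,0,0,0,0, 0,0.01,0,0,0,0,0, 0,0.01,0,0,0,0,0, 0,0.01,0,0,0,0,0]'; python3 -m handwheel '[0,0.01,0,0,0,0,0, 0,0.01,0,0,0,0,0, 0,0.01,0,0,0,0,0, 0,0.01,0,0,0,0,0, 0,0.01,0,0,0,0,0, 0,0.01,0,0,0,0,0, 0,0.01,0,0,0,0,0, 0,0.01,0,0,0,0,0, 0,0.01,0,0,0,0,0, 0,0,0,0,0,0,0]'; python3 -c "
from h import *
go([*st(-.065,.165),.063],84.6)
print(to_st(bot.read_state()['ee_pos']))
c=bot.capture('scene');cv2.imwrite('pics/a11.png',cv2.resize(c['img'][150:310,260:490],(800,556)))"
```

```text
time_s: 21.15
ee_pos: [0.4897, 0.115, 0.0633]
tool_rot: [[-0.996, 0.093, 0.0], [0.093, 0.996, 0.0], [-0.0, 0.0, -1.0]]
ft_force: [0.3, -0.7, -2.1]
gripper_width: 0.0191
finger_force: 79.2
time_s: 22.15
ee_pos: [0.4984, 0.2051, 0.0632]
tool_rot: [[-0.996, 0.093, 0.001], [0.093, 0.996, 0.001], [-0.001, 0.001, -1.0]]
ft_force: [-0.7, -0.9, -2.6]
gripper_width: 0.0193
finger_force: 79.1
tilt [ 7.e-04  8.e-04 -1.e+00] wz 0.07 shift [0.0005 0.0786 0.0002] pos [0.4984 0.2051 0.0632] F [-0.7 -0.9 -2.6] t 22.15 w 0.0193 ff 79.1
[-0.0645  0.0864]
```

View pics/a11.png

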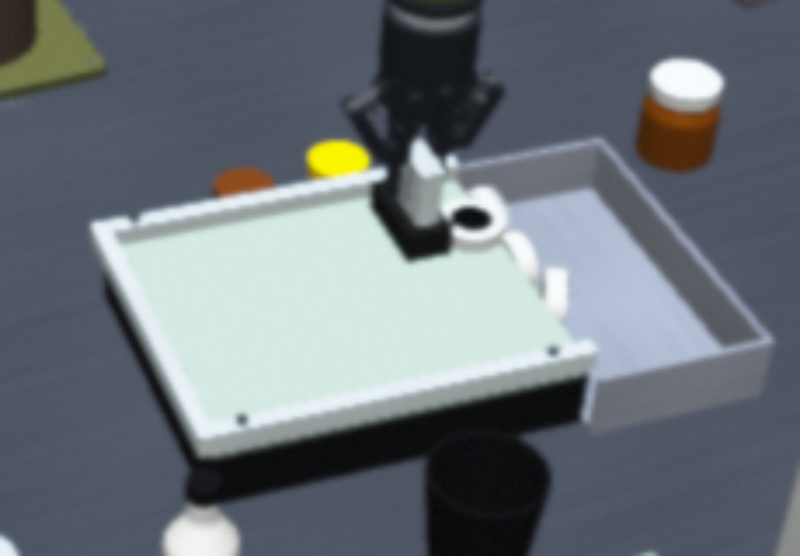

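```bash
python3 -m handwheel '[0,0.01,0,0,0,0,0, 0,0.01,0,0,0,0,0, 0,0.01,0,0,0,0,0, 0,0.01,0,0,0,0,0, 0,0.01,0,0,0,0,0, 0,0.01,0,0,0,0,0, 0,0.01,0,0,0,0,0, 0,0.01,0,0,0,0,0, 0,0,0,0,0,0,0]'; python3 -m handwheel '[0,0,-0.02,0,0,0,0, 0,0,-0.04,0,0,0,0, 0,0,-0.02,0,0,0,0, 0,-0.03,0,0,0,0,0, 0,-0.04,0,0,0,0,0, 0,-0.04,0,0,0,0,0, 0,-0.04,0,0,0,0,0, 0,-0.04,0,0,0,0,0, 0,-0.03,0,0,0,0,0, 0,0,0,0,0,0,0]'; python3 -c "
from h import *
go([.5,-.1,.14],84.6)
c=bot.capture('scene');cv2.imwrite('pics/a12.png',cv2.resize(c['img'][150:310,260:490],(800,556)))"
```

```text
time_s: 23.1
ee_pos: [0.506, 0.2848, 0.0632]
tool_rot: [[-0.996, 0.093, 0.001], [0.093, 0.996, 0.001], [-0.001, 0.001, -1.0]]
ft_force: [0.2, 0.4, -2.0]
gripper_width: 0.0194
finger_force: 79.1
time_s: 24.1
ee_pos: [0.4837, 0.0605, 0.1431]
tool_rot: [[-0.995, 0.098, -0.001], [0.098, 0.995, -0.002], [0.001, -0.002, -1.0]]
ft_force: [-0.5, 0.2, -1.9]
gripper_width: 0.019
finger_force: 79.3
tilt [-0.0011 -0.002  -1.    ] wz -0.22 shift [-0.0314 -0.1582  0.0031] pos [0.4837 0.0605 0.1431] F [-0.5  0.2 -1.9] t 24.1 w 0.019 ff 79.3
```

View pics/a12.png

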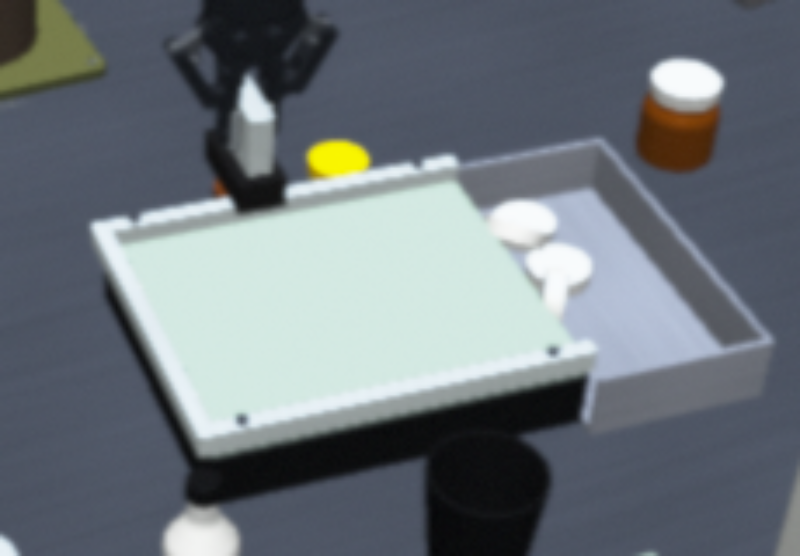

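The glass is clear and the caps lie in the tray. Returning to the rest.

```bash
python3 -c "
from h import *
go([.446,-.3177,.14],84.6)"; python3 -m handwheel '[0,-0.03,0,0,0,0,0, 0,-0.04,0,0,0,0,0, 0,-0.04,0,0,0,0,0, 0,-0.04,0,0,0,0,0, 0,-0.04,0,0,0,0,0, 0,-0.04,0,0,0,0,0, 0,-0.04,0,0,0,0,0, 0,-0.04,0,0,0,0,0, 0,-0.04,0,0,0,0,0, 0,0,0,0,0,0,0]'; python3 -m handwheel '[0,0,0,0,0,8.5,0, 0,0,0,0,0,8.5,0, 0,0,0,0,0,8.5,0, 0,0,0,0,0,8.5,0, 0,0,0,0,0,8.5,0, 0,0,0,0,0,8.5,0, 0,0,0,0,0,8.5,0, 0,0,0,0,0,8.5,0, 0,0,0,0,0,8.5,0, 0,0,0,0,0,8.5,0]'; python3 -m handwheel '[0,0,0,0,0,5.8,0, 0,0,0,0,0,0,0]'; python3 -c "
from h import *
go([.446,-.3177,.03],-6.2)
c=bot.capture('scene');v,u=np.mgrid[0:480,0:640];P=world(c,np.c_[u.ravel(),v.ravel()])
q=np.array([to_st(p) for p in P[(P[:,2]>.05)&(P[:,2]<.12)&(P[:,1]>-.1)]])
Pz=P[(P[:,2]>.05)&(P[:,2]<.12)&(P[:,1]>-.1)][:,2]
m=(abs(q[:,0])<.112)&(q[:,1]>-.14)&(q[:,1]<.155);print('glass',m.sum(),np.percentile(Pz[m],[1,50,99,99.9,100]))
for cam in('scene','top'):
  c,k=caps(cam);print([(to_st(p),f) for p,f in k])
"
```

```text
tilt [-5.e-04 -3.e-04 -1.e+00] wz -0.2 shift [ 0.0023 -0.3819  0.0032] pos [0.4842 0.0623 0.1432] F [ 0.2  0.  -2. ] t 24.15 w 0.0195 ff 79.3
time_s: 25.15
ee_pos: [0.4532, -0.2892, 0.1434]
tool_rot: [[-0.995, 0.097, 0.002], [0.097, 0.995, -0.004], [-0.002, -0.004, -1.0]]
ft_force: [0.1, 0.9, -1.3]
gripper_width: 0.0191
finger_force: 79.6
time_s: 26.15
ee_pos: [0.4526, -0.2826, 0.143]
tool_rot: [[0.012, 1.0, -0.0], [1.0, -0.012, 0.001], [0.001, -0.0, -1.0]]
ft_force: [-0.9, 0.8, -2.2]
gripper_width: 0.0191
finger_force: 79.6
time_s: 26.35
ee_pos: [0.4525, -0.2828, 0.143]
tool_rot: [[0.107, 0.994, -0.0], [0.994, -0.107, 0.001], [0.001, -0.0, -1.0]]
ft_force: [0.3, -1.1, -1.3]
gripper_width: 0.0191
finger_force: 79.6
tilt [-1.e-04  8.e-04 -1.e+00] wz 0.07 shift [-0.0354 -0.0027  0.113 ] pos [ 0.4525 -0.2828  0.143 ] F [ 0.3 -1.1 -1.3] t 26.35 w 0.0191 ff 79.6
glass 5175 [0.05650294 0.0624584  0.06836192 0.07041551 0.07197676]
[(array([-0.026 ,  0.1633]), 0.64), (array([0.0425, 0.1507]), 0.64), (array([-0.1548,  0.0597]), 0.58), (array([-0.0058,  0.1943]), 0.49), (array([-0.153 , -0.0335]), 0.49), (array([-0.0681,  0.1834]), 0.4)]
[(array([-0.2261, -0.0043]), 0.89), (array([-0.0971,  0.2038]), 0.85), (array([-0.0373,  0.2084]), 0.82), (array([-0.067 ,  0.1725]), 0.63), (array([-0.24  ,  0.0898]), 0.58), (array([0.02  , 0.1656]), 0.54), (array([-0.0515, -0.4167]), 0.4)]
```

```bash
python3 -m handwheel '[-0.0354,-0.0027,0,0,0,0,0, 0,0,0.03,0,0,0,0, 0,0,0.04,0,0,0,0, 0,0,0.03,0,0,0,0, 0,0,0,0,0,0,0, 0,0,0,0,0,0,0]'; python3 -c "
from h import *
go([.446,-.3177,.0055],-6.2)
c=bot.capture('scene');v,u=np.mgrid[180:320,110:280];P=world(c,np.c_[u.ravel(),v.ravel()])
z=bot.read_state()['ee_pos'][2]
for zz in (z+.080,z+.028):
  m=(abs(P[:,2]-zz)<.0035)&(P[:,0]>.4)&(P[:,0]<.49)&(P[:,1]>-.37)&(P[:,1]<-.26)
  print(zz,m.sum(),cv2.minAreaRect((P[m][:,:2]*1000).astype(np.float32)))
for t in bot.tip_of('scene','scraper')[:2]: print(world(c,t['point'],z),t['confidence'])
"
```

```text
time_s: 27.2
ee_pos: [0.4454, -0.3191, 0.0431]
tool_rot: [[0.107, 0.994, -0.001], [0.994, -0.107, 0.001], [0.001, -0.001, -1.0]]
ft_force: [0.2, -0.1, -1.0]
gripper_width: 0.0192
finger_force: 79.3
tilt [-8.e-04  8.e-04 -1.e+00] wz 0.03 shift [0.0015 0.0005 0.0376] pos [ 0.4454 -0.3191  0.0431] F [ 0.2 -0.1 -1. ] t 27.2 w 0.0192 ff 79.3
0.12419625976104491 73 ((445.8462219238281, -319.24249267578125), (63.35089874267578, 27.666744232177734), 81.25409698486328)
0.0721962597610449 149 ((446.7768249511719, -319.3186340332031), (79.45905303955078, 42.46549987792969), 85.50459289550781)
[[ 0.34523078 -0.24921466  0.04419626]] 0.77
[[ 0.43908248 -0.32119194  0.04419626]] 0.62
```

```bash
python3 -m handwheel '[0.0015,0.0005,0.015,0,0,0,0, 0,0,0.014,0,0,0,0, 0,0,0.005,0,0,0,0, 0,0,0,0,0,0,0, 0,0,0,0,0,0,0]'; for i in 1;do python3 -m handwheel '[0,0,0.0015,0,0,0,0, 0,0,0,0,0,0,0]';python3 -m handwheel '[0,0,0.0015,0,0,0,0, 0,0,0,0,0,0,0]'; done
```

```text
time_s: 27.8
ee_pos: [0.447, -0.3184, 0.0103]
tool_rot: [[0.108, 0.994, 0.002], [0.994, -0.108, -0.001], [-0.001, 0.002, -1.0]]
ft_force: [0.8, 1.0, -1.9]
gripper_width: 0.019
finger_force: 79.5
time_s: 28.0
ee_pos: [0.4465, -0.3181, 0.0082]
tool_rot: [[0.108, 0.994, 0.001], [0.994, -0.108, -0.001], [-0.001, 0.001, -1.0]]
ft_force: [1.3, 0.2, -1.2]
gripper_width: 0.0191
finger_force: 79.5
time_s: 28.2
ee_pos: [0.446, -0.3177, 0.0061]
tool_rot: [[0.108, 0.994, -0.0], [0.994, -0.108, 0.0], [0.0, -0.0, -1.0]]
ft_force: [0.2, -0.1, -1.1]
gripper_width: 0.019
finger_force: 79.5
```

```bash
python3 -m handwheel '[0,0,0.0015,0,0,0,0, 0,0,0,0,0,0,0]'; python3 -m handwheel '[0,0,0.001,0,0,0,0, 0,0,0,0,0,0,0]'
```

```text
time_s: 28.4
ee_pos: [0.4462, -0.3178, 0.0047]
tool_rot: [[0.108, 0.994, 0.0], [0.994, -0.108, -0.0], [-0.0, 0.0, -1.0]]
ft_force: [-0.2, 0.4, -0.3]
gripper_width: 0.0196
finger_force: 79.7
time_s: 28.6
ee_pos: [0.4462, -0.3178, 0.0046]
tool_rot: [[0.108, 0.994, 0.0], [0.994, -0.108, -0.0], [-0.0, 0.0, -1.0]]
ft_force: [-1.9, 2.6, 8.3]
gripper_width: 0.0193
finger_force: 80.9
```

Seated on the rest floor. Opening, then lifting straight up.

```bash
python3 -m handwheel '[0,0,-0.001,0,0,0,0.2, 0,0,0,0,0,0,0.5, 0,0,0,0,0,0,1, 0,0,0,0,0,0,1, 0,0,0,0,0,0,1, 0,0,0,0,0,0,1, 0,0,0,0,0,0,1, 0,0,-0.01,0,0,0,1, 0,0,-0.03,0,0,0,1, 0,0,-0.04,0,0,0,1]'; python3 -m handwheel '[0,0,-0.04,0,0,0,1, 0,0,-0.02,0,0,0,1, 0.005,0.03,0,0,0,0,1, 0.005,0.04,0,0,0,0,0.5, 0.005,0.04,0,0,0,0,0, 0.005,0.04,0,0,0,0,0, 0,0.01,0,0,0,0,0, 0,0,0,0,0,0,0, 0,0,0,0,0,0,0]'; python3 -c "
from h import *
for cam in('scene','top'):
  c=bot.capture(cam);v,u=np.mgrid[0:480,0:640];P=world(c,np.c_[u.ravel(),v.ravel()])
  for zz in (.085,.033):
    m=(abs(P[:,2]-zz)<.0035)&(P[:,0]>.4)&(P[:,0]<.49)&(P[:,1]>-.37)&(P[:,1]<-.26)
    if m.sum()>20: print(cam,zz,m.sum(),cv2.minAreaRect((P[m][:,:2]*1000).astype(np.float32)))
  print(to_st(world(c,[[0,0]],.0)[0]) if 0 else [(np.round(to_st(world(c,t['point'],.06)[0]),3),round(t['confidence'],2)) for t in bot.tip_of(cam,'cap1')])
p=np.array([.618,-.3237]);a=np.radians(-2.8);yv=np.array([-np.sin(a),np.cos(a)])
print(p-.072*yv,p+.072*yv);go([*(p-.072*yv),.012])
"
```

```text
time_s: 29.6
ee_pos: [0.4446, -0.3166, 0.0843]
tool_rot: [[0.108, 0.994, -0.004], [0.994, -0.108, 0.003], [0.003, -0.004, -1.0]]
ft_force: [1.4, 0.2, 0.2]
gripper_width: 0.0849
finger_force: 0.0
time_s: 30.5
ee_pos: [0.6059, -0.3148, 0.1445]
tool_rot: [[0.108, 0.994, -0.002], [0.994, -0.108, 0.001], [0.0, -0.002, -1.0]]
ft_force: [0.7, -0.0, -0.1]
gripper_width: 0.0002
finger_force: 0.0
scene 0.085 105 ((446.7242736816406, -322.3664245605469), (54.33918380737305, 28.333271026611328), 84.029052734375)
scene 0.033 138 ((450.9908752441406, -318.37835693359375), (81.68281555175781, 42.22577667236328), 79.39714813232422)
[(array([-0.069,  0.188]), 0.71), (array([0.001, 0.194]), 0.67), (array([-0.152,  0.065]), 0.66), (array([-0.028,  0.163]), 0.6), (array([-0.153, -0.035]), 0.54), (array([0.03 , 0.148]), 0.42), (array([-0.114,  0.344]), 0.33)]
[(array([-0.058,  0.177]), 0.81), (array([-0.103,  0.198]), 0.8), (array([0.017, 0.172]), 0.78), (array([-0.041,  0.208]), 0.64), (array([-0.239,  0.096]), 0.61), (array([-0.226, -0.001]), 0.59), (array([ 0.214, -0.346]), 0.23)]
[ 0.61448282 -0.39561404] [ 0.62151718 -0.25178596]
tilt [-6.e-04  1.e-04 -1.e+00] wz -0.0 shift [-0.079   0.0173  0.133 ] pos [ 0.6058 -0.3152  0.145 ] F [-0.6 -0.5 -0.1] t 30.7 w 0.0 ff 0.0
```

```bash
python3 -m handwheel '[-0.04,0.0173,0,0,0,0,0, -0.039,0,0,0,0,0,0, 0,0,0.03,0,0,0,0, 0,0,0.03,0,0,0,0, 0,0,0.03,0,0,0,0, 0,0,0.025,0,0,0,0, 0,0,0.01,0,0,0,0, 0,0,0,0,0,0,0, 0,0,0,0,0,0,0]'; python3 -c "
from h import *
go([.6145,-.3956,.0075])"
```

```text
time_s: 31.6
ee_pos: [0.6165, -0.3962, 0.0208]
tool_rot: [[0.108, 0.994, 0.001], [0.994, -0.108, -0.001], [-0.001, 0.001, -1.0]]
ft_force: [0.7, 0.1, 1.0]
gripper_width: 0.0001
finger_force: 0.0
tilt [ 0.0014 -0.001  -1.    ] wz -0.0 shift [ 0.0004 -0.002   0.0133] pos [ 0.6165 -0.3962  0.0208] F [0.7 0.1 1. ] t 31.6 w 0.0001 ff 0.0
```

```bash
for i in 1; do python3 -m handwheel '[0,-0.001,0.005,0,0,0,0, 0,0,0.005,0,0,0,0, 0,0,0.004,0,0,0,0, 0,0,0,0,0,0,0]';python3 -m handwheel '[0,0,0.002,0,0,0,0, 0,0,0.002,0,0,0,0, 0,0,0,0,0,0,0]'; python3 -m handwheel '[0,0,0.0015,0,0,0,0, 0,0,0,0,0,0,0]'; python3 -m handwheel '[0,0,0.0015,0,0,0,0, 0,0,0,0,0,0,0]'; python3 -m handwheel '[0,0,0.001,0,0,0,0, 0,0,0,0,0,0,0]'; done | grep -E "ee_pos|ft"
```

```text
ee_pos: [0.6154, -0.3957, 0.0058]
ft_force: [0.8, 0.2, 1.9]
ee_pos: [0.6154, -0.3957, 0.0021]
ft_force: [0.2, -0.0, 4.6]
ee_pos: [0.6155, -0.3957, 0.0018]
ft_force: [-2.2, 0.8, 9.5]
ee_pos: [0.6155, -0.3957, 0.0017]
ft_force: [-3.2, 1.6, 15.7]
ee_pos: [0.6156, -0.3958, 0.0016]
ft_force: [-4.5, 2.5, 20.2]
```

```bash
python3 -m handwheel '[0,0,-0.02,0,0,0,0, 0,0,-0.03,0,0,0,0, 0,0,0,0,0,0,0, 0.035,-0.0025,0,0,0,0,0, 0.036,-0.0025,0,0,0,0,0, 0.036,-0.0025,0,0,0,0,0, 0.036,-0.0025,0,0,0,0,0, 0,0,0,0,0,0,0, 0,0,0,0,0,0,0]'; python3 -c "
from h import *
go([.6215,-.2518,.0075])"
```

```text
time_s: 33.8
ee_pos: [0.62, -0.251, 0.0467]
tool_rot: [[0.106, 0.994, -0.002], [0.994, -0.106, 0.0], [0.0, -0.002, -1.0]]
ft_force: [-0.0, 0.1, 0.1]
gripper_width: 0.0001
finger_force: 0.0
tilt [-1.5e-03  4.0e-04 -1.0e+00] wz -0.0 shift [-0.0007  0.0015  0.0392] pos [ 0.62   -0.251   0.0467] F [-0.   0.1  0.1] t 33.8 w 0.0001 ff 0.0
```

```bash
for i in 1; do python3 -m handwheel '[0,0.001,0.02,0,0,0,0, 0,0,0.01,0,0,0,0, 0,0,0.005,0,0,0,0, 0,0,0.004,0,0,0,0, 0,0,0,0,0,0,0]';python3 -m handwheel '[0,0,0.002,0,0,0,0, 0,0,0.002,0,0,0,0, 0,0,0,0,0,0,0]'; python3 -m handwheel '[0,0,0.0015,0,0,0,0, 0,0,0,0,0,0,0]'; python3 -m handwheel '[0,0,0.0015,0,0,0,0, 0,0,0,0,0,0,0]'; python3 -m handwheel '[0,0,0.001,0,0,0,0, 0,0,0,0,0,0,0]'; done | grep -E "ee_pos|ft"
```

```text
ee_pos: [0.6211, -0.2529, 0.0081]
ft_force: [-1.2, -0.1, 0.7]
ee_pos: [0.6219, -0.2529, 0.0052]
ft_force: [-1.5, -2.3, 2.0]
ee_pos: [0.6219, -0.2529, 0.0036]
ft_force: [-1.1, -2.3, 2.1]
ee_pos: [0.6218, -0.2529, 0.0019]
ft_force: [-0.4, -4.0, 5.0]
ee_pos: [0.6219, -0.2529, 0.0018]
ft_force: [-2.8, -2.5, 9.4]
```

```bash
python3 -m handwheel '[0,0,0.001,0,0,0,0, 0,0,0,0,0,0,0, 0,0,-0.02,0,0,0,0, 0,0,-0.03,0,0,0,0, 0,0,0,0,0,0,0, -0.035,0.003,0,0,0,0,0, -0.035,0.003,0,0,0,0,0, 0,0,0,0,0,0,0, 0,0,0,0,0,0,0]'; python3 -c "
from h import *
go([.618,-.3237,.0075])"
```

```text
time_s: 36.1
ee_pos: [0.6192, -0.3222, 0.0481]
tool_rot: [[0.11, 0.994, -0.002], [0.994, -0.11, 0.002], [0.002, -0.002, -1.0]]
ft_force: [-0.1, 0.5, -0.5]
gripper_width: -0.0006
finger_force: 0.0
tilt [-0.0015  0.0023 -1.    ] wz -0.0 shift [-0.0016 -0.001   0.0406] pos [ 0.6192 -0.3222  0.0481] F [-0.1  0.5 -0.5] t 36.1 w -0.0006 ff 0.0
```

```bash
for i in 1; do python3 -m handwheel '[0,0,0.02,0,0,0,0, 0,0,0.01,0,0,0,0, 0,0,0.005,0,0,0,0, 0,0,0.005,0,0,0,0, 0,0,0,0,0,0,0]';python3 -m handwheel '[0,0,0.002,0,0,0,0, 0,0,0.002,0,0,0,0, 0,0,0,0,0,0,0]'; python3 -m handwheel '[0,0,0.0015,0,0,0,0, 0,0,0,0,0,0,0]'; python3 -m handwheel '[0,0,0.0015,0,0,0,0, 0,0,0,0,0,0,0]'; python3 -m handwheel '[0,0,0.0015,0,0,0,0, 0,0,0,0,0,0,0]'; done | grep -E "ee_pos|ft"
```

```text
ee_pos: [0.6196, -0.3217, 0.0089]
ft_force: [-0.9, -0.4, -0.5]
ee_pos: [0.6205, -0.3226, 0.0062]
ft_force: [1.2, 0.9, 2.6]
ee_pos: [0.6205, -0.3226, 0.0046]
ft_force: [1.2, 1.0, 3.2]
ee_pos: [0.6205, -0.3226, 0.0029]
ft_force: [0.8, 1.1, 3.9]
ee_pos: [0.6205, -0.3226, 0.0019]
ft_force: [1.3, 2.8, 7.0]
```

Bottomed out. I'll press slightly more, retreat clear of everything, and check the scraper and caps.

```bash
python3 -m handwheel '[0,0,0.001,0,0,0,0, 0,0,0.0005,0,0,0,0, 0,0,0,0,0,0,0, 0,0,-0.02,0,0,0,0, 0,0,-0.04,0,0,0,0, 0,0,-0.05,0,0,0,0, 0,0,-0.05,0,0,0,0, 0.02,0,-0.03,0,0,0,0, 0,0,0,0,0,0,0]'; python3 -m handwheel '[0.03,0,0,0,0,0,0, 0.04,0,0,0,0,0,0, 0.04,0,0,0,0,0,0, 0.04,0,0,0,0,0,0, 0,0,0,0,0,0,0, 0,0,0,0,0,0,0, 0,0,0,0,0,0,0, 0,0,0,0,0,0,0]'; python3 -c "
from h import *
for cam in('scene','top'):
  c=bot.capture(cam);v,u=np.mgrid[0:480,0:640];P=world(c,np.c_[u.ravel(),v.ravel()])
  for zz in (.085,.033,.018):
    m=(abs(P[:,2]-zz)<.0035)&(P[:,0]>.38)&(P[:,0]<.51)&(P[:,1]>-.4)&(P[:,1]<-.24)
    if m.sum()>20: print(cam,zz,m.sum(),cv2.minAreaRect((P[m][:,:2]*1000).astype(np.float32)))
  q=P[(P[:,2]>.066)&(P[:,2]<.1)];s=np.array([to_st(p) for p in q]);k=(abs(s[:,0])<.11)&(s[:,1]>-.14)&(s[:,1]<.155);print('above glass',k.sum(),np.round(s[k][:5],3).tolist())
  print([(np.round(to_st(world(c,t['point'],.006)[0]),3),round(t['confidence'],2)) for t in bot.tip_of(cam,'cap1')])
print(bot.read_state()['time_s'])"
```

```text
time_s: 38.4
ee_pos: [0.6249, -0.3028, 0.1956]
tool_rot: [[0.107, 0.994, 0.009], [0.994, -0.107, -0.004], [-0.003, 0.009, -1.0]]
ft_force: [0.8, -0.6, 1.3]
gripper_width: 0.0001
finger_force: 0.0
time_s: 39.2
ee_pos: [0.6378, -0.155, 0.1889]
tool_rot: [[0.109, 0.994, -0.001], [0.994, -0.109, -0.0], [-0.0, -0.001, -1.0]]
ft_force: [-0.1, 0.2, -0.9]
gripper_width: 0.0002
finger_force: 0.0
scene 0.085 121 ((447.2593078613281, -317.97589111328125), (63.34259033203125, 34.372962951660156), 83.92058563232422)
scene 0.033 129 ((449.8770751953125, -318.3880310058594), (79.94432830810547, 41.31265640258789), 82.12808990478516)
scene 0.018 237 ((446.04815673828125, -318.4080505371094), (119.46454620361328, 90.84281921386719), 84.06643676757812)
above glass 416 [[-0.103, 0.123], [-0.108, 0.09], [-0.101, 0.115], [-0.098, 0.117], [-0.107, 0.077]]
[(array([-0.063,  0.234]), 0.74), (array([0.229, 0.013]), 0.74), (array([-0.137,  0.227]), 0.69), (array([-0.025,  0.198]), 0.65), (array([-0.22 , -0.006]), 0.62), (array([ 0.242, -0.202]), 0.58), (array([-0.224,  0.091]), 0.56), (array([-0.1  ,  0.193]), 0.38)]
top 0.085 155 ((446.4444885253906, -317.96063232421875), (63.413848876953125, 20.47063636779785), 83.12357330322266)
top 0.033 168 ((446.6050720214844, -317.3267822265625), (79.97159576416016, 40.67910385131836), 84.16387939453125)
top 0.018 199 ((446.15802001953125, -320.995849609375), (116.82623291015625, 80.4809799194336), 83.8532943725586)
above glass 430 [[0.109, 0.123], [0.106, 0.122], [0.107, 0.12], [0.108, 0.099], [0.107, 0.097]]
[(array([-0.082,  0.219]), 0.82), (array([-0.029,  0.213]), 0.72), (array([0.019, 0.178]), 0.67), (array([-0.24 ,  0.098]), 0.61), (array([-0.049,  0.193]), 0.56)]
39.4
```

```bash
python3 -c "
from h import *
c=bot.capture('top');v,u=np.mgrid[0:480,0:640];P=world(c,np.c_[u.ravel(),v.ravel()])
m=(P[:,2]>.069)&(P[:,2]<.1);q=P[m];s=np.array([to_st(p) for p in q]);k=(abs(s[:,0])<.1)&(s[:,1]>-.13)&(s[:,1]<.15)
print(k.sum(),np.round(np.c_[s[k],q[k][:,2]][::10],3).tolist())"
```

```text
24 [[0.099, -0.032, 0.071], [-0.012, 0.062, 0.07], [-0.062, -0.013, 0.069]]
```

Only scattered depth noise there, so the glass is clear. Handing in.

```bash
python3 -c "
from cell import bot
print(bot.hand_in())"
```

```text
the job is handed in; nothing more can be done
None
```

I pressed the square key, wiped all four caps into the tray with the scraper, stood it back in the middle of its rest, pressed round, long and square in that order, each to its stop, and handed the job in at about 39 s; no verdict came back.

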